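# Pack jars and tin into their box bases

### The job

Pack the four products: put each jar and the tin in the box base whose nest matches its shape and size, standing upright and fully down on the floor of the nest. Set them down rather than dropping them, do not tip any of them over, and leave the blue bowl and the roll of tape where they are.

Things in the scene. Friction and masses are not known exactly. Their poses are not given: they have to be found in the camera images.
- wide_jar_mid (a point): wide round jar: amber glass with a paper label, 60 mm across and straight-sided from 2 to 46 mm above its foot, then a shoulder and a 54 mm metal screw lid; 66 mm tall in all, about 0.2 kg. Stands upright. This point is on its axis, half-way up (33 mm above its foot); z up
- slim_jar_mid (a point): slim round jar: amber glass with a paper label, 42 mm across and straight-sided from 2 to 54 mm above its foot, then a shoulder and a 38 mm metal screw lid; 76 mm tall in all, about 0.12 kg. Stands upright. This point is on its axis, half-way up (38 mm above its foot); z up
- hex_jar_mid (a point): six-sided jar: amber glass, 52 mm across the flats (60 mm across the corners), flat-sided up to 56 mm above its foot, then a shoulder and a 47 mm round metal screw lid; 78 mm tall in all, about 0.22 kg. Stands upright. This point is on its axis, half-way up (39 mm above its foot); z up, x points square out of one of the six flats
- tea_tin_mid (a point): oblong metal tea tin with a paper label band, 66 mm (along its x) by 42 mm (along its y), 76 mm tall, about 0.14 kg. Stands upright. This point is on its axis, half-way up (38 mm above its foot); z up
- nest_wide_round: shallow white box base, fixed to the table, with a brown moulded-pulp nest with a wide round opening, for the wide round jar. The opening slopes in evenly from 78 mm at the mouth (15 mm above the table) to 68 mm at its white floor (3 mm above the table); box 98 x 98 mm, rim 17 mm high. Origin: centre of the opening, at table height; z up; x and y run square to the box's sides
- nest_slim_round: shallow white box base, fixed to the table, with a brown moulded-pulp nest with a narrow round opening, for the slim round jar. The opening slopes in evenly from 60 mm at the mouth (15 mm above the table) to 50 mm at its white floor (3 mm above the table); box 80 x 80 mm, rim 17 mm high. Origin: centre of the opening, at table height; z up; x and y run square to the box's sides
- nest_hex: shallow white box base, fixed to the table, with a brown moulded-pulp nest with a six-sided opening, for the six-sided jar; the box itself is six-sided too. The opening slopes in evenly from 70 (across the flats) mm at the mouth (15 mm above the table) to 60 mm at its white floor (3 mm above the table); box 90 (across the flats) mm, rim 17 mm high. Origin: centre of the opening, at table height; z up; x points square to one of the six sides
- nest_oblong: shallow white box base, fixed to the table, with a brown moulded-pulp nest with an oblong opening, for the tea tin. The opening slopes in evenly from 84 x 60 mm at the mouth (15 mm above the table) to 74 x 50 mm at its white floor (3 mm above the table); box 104 x 80 mm, rim 17 mm high. Origin: centre of the opening, at table height; z up; x runs along the opening's long side, y along its short side
- bowl: blue open bowl, 110 mm across the rim, 45 mm high, loose, standing among the products; not part of the job. Origin at the centre of its underside
- tape_roll: roll of brown packing tape lying flat, 110 mm across, 48 mm high, loose, lying among the box bases; not part of the job. Origin at the centre of its underside

How it is judged:
At the end, for the whole second after the job is handed in: Each of the four products stands in its own nest: its axis within 8 mm of the nest's centre, its foot no more than 4 mm above the nest's floor, leaning less than 0.1 rad, released and at rest (horizontal distance between wide_jar_mid and nest_wide_round below 0.008 m and z of wide_jar_mid in the frame of nest_wide_round below 0.04 m and angle between each of wide_jar_mid, slim_jar_mid, hex_jar_mid, tea_tin_mid's own z axis and vertical below 0.1 rad and linear speed of each of wide_jar, slim_jar, hex_jar, tea_tin below 0.02 m/s and horizontal distance between slim_jar_mid and nest_slim_round below 0.008 m and z of slim_jar_mid in the frame of nest_slim_round below 0.045 m and horizontal distance between hex_jar_mid and nest_hex below 0.008 m and z of hex_jar_mid in the frame of nest_hex below 0.046 m and horizontal distance between tea_tin_mid and nest_oblong below 0.008 m and z of tea_tin_mid in the frame of nest_oblong below 0.045 m); the robot touches nothing.
It fails at once if a product is tipped over (leans more than 40 degrees) (angle between any of wide_jar_mid, slim_jar_mid, hex_jar_mid, tea_tin_mid's own z axis and vertical above 0.7 rad).
It fails at once if a product is dropped (falls freely more than about 30 mm) ((linear speed of wide_jar above 0.8 m/s and contact force between the fingers and wide_jar below 0.01 N) or (linear speed of slim_jar above 0.8 m/s and contact force between the fingers and slim_jar below 0.01 N) or (linear speed of hex_jar above 0.8 m/s and contact force between the fingers and hex_jar below 0.01 N) or (linear speed of tea_tin above 0.8 m/s and contact force between the fingers and tea_tin below 0.01 N)).
It fails at once if the bowl or the roll of tape is shifted by more than 30 mm (distance of any of bowl, tape_roll from where it was at the start of the episode above 0.03 m).
It also fails if it takes over 112 s, if anything falls off the work surface, if the arm or the gripper's body presses on something with over 40 N, if the wrist force passes 120 N, or if a joint passes its speed limit or range.

### The arm

A 7-joint arm with a two-finger parallel gripper is mounted at the origin on the work surface. World frame = base frame: x ahead of the robot, y to its left, z up, the work surface at z = 0. Lengths are in m, angles in rad, forces in N, time in s.
With the tool pointing down it reaches from about 0.425 to 0.875 m from the base axis. Payload 4.7 kg.
Tool frame: the origin (TCP) lies midway between the tips of the shut fingers; the grasp point (between the pads) lies ctrl.grasp_offset behind it (ctrl.grasp_offset is the distance from the TCP to the grasp point, in m); z points along the fingers, y is the line along which they close (so a half turn about z gives the same grasp; the last joint's range is limited). The gripper opens to 87 mm and grips with 3 to 60 N. Pads are 19 mm wide; open, the fingers measure 117 mm over their backs; the gripper's body (75 mm by 190 mm) begins 51 mm behind the grasp point.
Start: joints at [-1.157, 0.321, -0.07, 1.45, 0.023, 1.371, -0.057], TCP at [0.253, 0.599, 0.223] pointing down, gripper open.
Joint ranges: [-2.86, 2.86], [-0.3, 2.09], [-1.38, 1.24], [0.06, 2.45], [-1.56, 4.7], [0.09, 2.05], [-2.69, 2.69]. Speed limits (rad/s): [2.57, 2.57, 3.14, 3.14, 3.14, 3.14, 3.14].

### API

Orientations are given as a rotation vector (axis times angle).
In Python, from bench import ctrl gives the robot as it stands. The module is installed in compiled form; this text tells all that it offers.
- The arm moves only by the tool jog_arm, never from a script. Its argument "moves" is one flat list of numbers, 7 for each row, row after row: the shift along the tool's x, y, z in units of 30 cm (1.0 is 30 cm), then the turn, a rotation vector about the tool's x, y, z in units of 60 degrees (1.0 is 60 degrees), then the gripper's target within -1 to 1 (fully open at 1, half-way at 0, shut at -1). In form: [x, y, z, wx, wy, wz, fingers, x, y, z, wx, wy, wz, fingers, ...]. A call has exactly 8 rows; each row is the pose to reach, as a shift and turn from the pose commanded when the call began, along the tool's axes at that moment; what a row does not reach only later rows make up. A row lasts 1/8 s, in which the tool goes at most 62.5 mm and 10.7 degrees, less where a joint would pass 70% of its speed; a pose out of reach is approached as far as the arm can. A call with a number of a shift or a turn outside -1 to 1 is refused whole. A call with a gripper value outside its range is refused whole. The fingers move at their own pace and stop on an object; "newtons" is the grip in N (left out, the last holds). Time passes only in rows, so rows that repeat a pose let the fingers close, or fill a call up. It gives the time, the measured TCP pose, the force, the opening and the grip force at its end, in the units of the state.
- ctrl.get_state(): the state, without advancing time (a new reading comes with each control period).
- ctrl.get_image(name): name is "side" or "top"; returns a dict with "pixels" (400x640x3 uint8, red, green, blue), "fx", "fy", "cx", "cy" (pixels), "xyz" and "rotation" of the camera in the world. Camera axes: x right, y up, looking along -z (the intrinsics and any distortion apply to the point x, -y, -z); pixel columns grow to the right and rows downward; lengths in m; the calibration is good to about 2 mm. A picture is of the moment at which its call begins. There is no depth.
- ctrl.close_job(): hands the job in; it is judged then, once.
The state is a dict: "time": time; "joint_positions": joint angles; "qd": joint speeds; "joint_torque": joint torques, N m; "position": TCP position; "tool_rot": TCP orientation; "ft_force": force on the tool from outside, world axes, zero at the start; "torque": the same for the moment, N m; "grip_width": opening from 0.0 (shut) to 1.0 (fully open); "grip_force": force on a finger pad.
Only numpy, scipy, OpenCV 4.12 (cv2) and the standard library are available. Lean on these libraries where they do the work, as an engineer would, in place of code of your own. Each camera call takes 0.05 s, during which the arm holds its last target. There are 200 camera calls.

## Working session

There is one attempt and no reset: what is moved stays moved. The work goes in short steps, Python scripts to look and compute and a tool call to move; the robot and the scene stay as the last step left them, time stands still between calls to the robot, and variables do not carry over. Pictures are saved under pics/ and viewed, at most 14 in all, crops included, and the job is handed in when it is done.

Besides the shell and the picture viewer there is one more tool, called after "Emit:" by a JSON object that holds its "op" and its "data". jog_arm: Moves the arm, as the interface text tells. Its arguments: {"type":"object","properties":{"moves":{"type":"array"},"newtons":{"type":"number"}},"required":["moves"]}

```bash
mkdir -p pics; python3 - <<'E'
from bench import ctrl
import cv2,numpy as np
s=ctrl.get_state()
for k in("time","position","tool_rot","grip_width","ft_force"):print(k,np.round(s[k],4))
print(ctrl.grasp_offset)
for n in("top","side"):
    i=ctrl.get_image(n);cv2.imwrite(f"pics/{n}0.png",i["pixels"][:,:,::-1])
    print(n,{k:(np.round(v,4).tolist()) for k,v in i.items() if k!="pixels"})
E
```

```text
time 0.0
position [0.2528 0.5982 0.2215]
tool_rot [-6.2370e-01 -3.0788e+00  2.9000e-03]
grip_width 0.9959
ft_force [-0.2325  0.0759  0.1312]
0.0187
top {'fx': 464.7068, 'fy': 464.7068, 'cx': 322.3214, 'cy': 198.4602, 'xyz': [0.361, -0.0108, 1.2176], 'rotation': [0.1031, -0.0602, -1.5875]}
side {'fx': 441.111, 'fy': 441.111, 'cx': 326.8011, 'cy': 200.9643, 'xyz': [0.4774, 0.7361, 0.8901], 'rotation': [0.0133, -1.1177, -2.8992]}
```

View pics/top0.png

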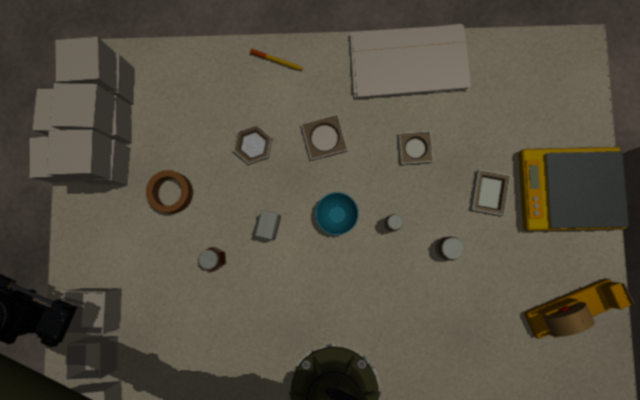

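View pics/side0.png

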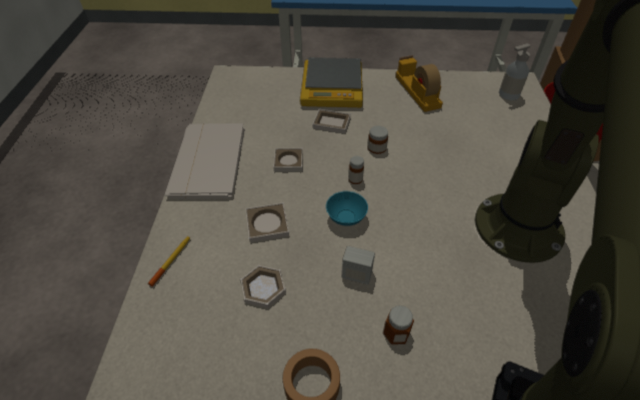

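```bash
python3 - <<'E'
import cv2,numpy as np
a=cv2.imread("pics/top0.png");b=cv2.imread("pics/side0.png")
f=lambda c:np.clip(cv2.resize(c,None,fx=5,fy=5,interpolation=cv2.INTER_CUBIC).astype(float)*1.6,0,255)
A=lambda x,y,h=20:f(a[y-h:y+h,x-h:x+h])
B=lambda x,y,h=20:f(b[y-h:y+h,x-h:x+h])
r1=np.hstack([A(253,145),A(324,138),A(414,148),A(490,192)])
r2=np.hstack([A(210,259),A(267,225),A(393,222),A(452,247)])
r3=np.hstack([B(399,325),B(358,268),B(356,170),B(378,139)])
cv2.imwrite("pics/z0.png",np.vstack([r1,r2,r3]))
E
```

```text
[ WARN:0@0.145] global loadsave.cpp:1063 imwrite_ Unsupported depth image for selected encoder is fallbacked to CV_8U.
```

View pics/z0.png

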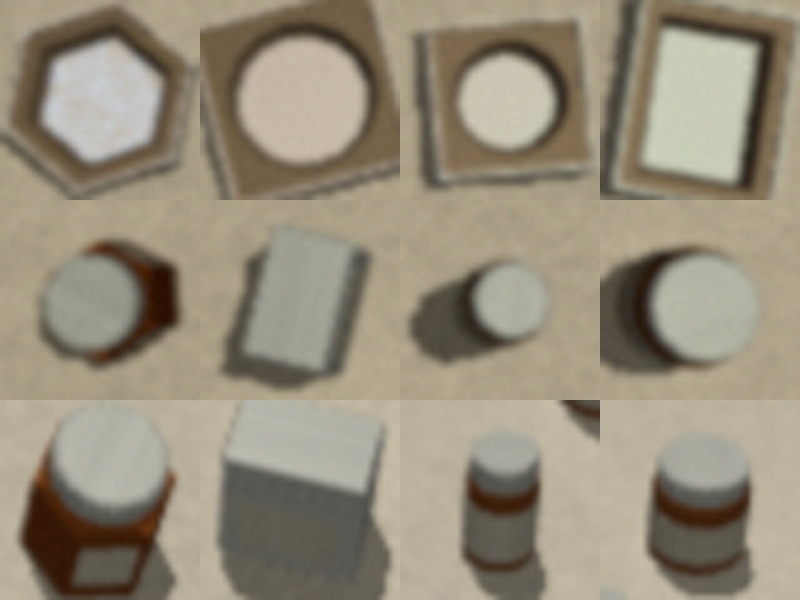

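```bash
cat > h.py <<'E'
import cv2,numpy as np
from scipy.spatial.transform import Rotation as Ro
from bench import ctrl
def ground(im,uv,z):
    uv=np.atleast_2d(uv).astype(float)
    d=np.c_[(uv[:,0]-im["cx"])/im["fx"],-(uv[:,1]-im["cy"])/im["fy"],-np.ones(len(uv))]
    d=Ro.from_rotvec(im["rotation"]).apply(d); c=np.array(im["xyz"])
    return (c+d*((z-c[2])/d[:,2])[:,None])[:,:2]
def blob(im,seed,tol,z,S=4):
    """flood-fill patch at seed -> world contour at height z: centre, minAreaRect"""
    x,y=seed;h=30
    c=cv2.resize(im["pixels"][y-h:y+h,x-h:x+h],None,fx=S,fy=S,interpolation=cv2.INTER_CUBIC)
    c=cv2.GaussianBlur(c,(5,5),0); m=np.zeros((c.shape[0]+2,)*2,np.uint8)
    cv2.floodFill(c,m,(h*S,h*S),0,(tol,)*3,(tol,)*3,4|cv2.FLOODFILL_FIXED_RANGE|cv2.FLOODFILL_MASK_ONLY|(255<<8))
    k=max(cv2.findContours(m[1:-1,1:-1],0,cv2.CHAIN_APPROX_NONE)[0],key=cv2.contourArea)
    k=cv2.convexHull(k)[:,0]
    w=ground(im,(k+.5)/S-.5+[x-h,y-h],z)*1000
    w=w.astype(np.float32)
    M=cv2.moments(w); ce=np.array([M["m10"],M["m01"]])/M["m00"]
    return ce,cv2.minAreaRect(w),abs(cv2.contourArea(w)),w
E
python3 - <<'E'
from h import *
T=ctrl.get_image("top");S=ctrl.get_image("side")
L=[("hexN",T,(253,145),3),("wideN",T,(324,138),3),("slimN",T,(414,148),3),("oblN",T,(490,192),3),
("hexJ",T,(208,259),78),("tin",T,(266,224),76),("slimJ",T,(394,222),76),("wideJ",T,(452,247),66),
("hexN",S,(263,287),3),("wideN",S,(267,222),3),("slimN",S,(289,160),3),("oblN",S,(332,122),3),
("hexJ",S,(401,318),78),("tin",S,(360,254),76),("slimJ",S,(357,161),76),("wideJ",S,(378,133),66)]
for n,im,s,z in L:
  for tol in(14,20,28):
    ce,r,a,_=blob(im,s,tol,z/1000)
    print(n,tol,np.round(ce,1),"rect",np.round(r[0],1),np.round(r[1],1),round(r[2],1),"eqd %.1f"%(2*(a/np.pi)**.5))
E
```

```text
hexN 14 [635.4 204.6] rect [635.4 205.2] [55.8 59.3] 20.6 eqd 57.4
hexN 20 [635.5 204.5] rect [635.4 205. ] [56.9 60.9] 19.9 eqd 58.8
hexN 28 [635.7 204.4] rect [635.6 204.8] [58.3 62.6] 20.6 eqd 60.3
wideN 14 [650.6  13.9] rect [650.4  14.1] [63.3 63.2] 88.9 eqd 63.9
wideN 20 [650.5  13.9] rect [650.4  14.1] [64.7 64.5] 88.9 eqd 65.2
wideN 28 [650.5  13.9] rect [650.4  14.1] [66.  65.9] 88.7 eqd 66.6
slimN 14 [ 617.2 -225.5] rect [ 617.4 -225.4] [45.3 45. ] 42.5 eqd 45.4
slimN 20 [ 617.2 -225.4] rect [ 617.  -225.5] [47.  46.1] 61.5 eqd 46.6
slimN 28 [ 617.2 -225.4] rect [ 617.4 -225.1] [47.7 47.4] 42.7 eqd 48.0
oblN 14 [ 494.7 -414.2] rect [ 494.7 -414.1] [46.8 70.5] 78.2 eqd 64.3
oblN 20 [ 494.7 -414.1] rect [ 494.7 -414.1] [47.9 71.5] 78.1 eqd 65.5
oblN 28 [ 494.7 -414.1] rect [ 494.7 -414. ] [49.3 72.7] 78.1 eqd 67.1
hexJ 14 [338.3 303.5] rect [338.2 303.9] [150.8 145.5] 89.2 eqd 165.1
hexJ 20 [338.3 303.4] rect [338.2 303.9] [150.9 145.5] 89.2 eqd 165.2
hexJ 28 [338.3 303.4] rect [338.2 303.9] [150.9 145.5] 89.2 eqd 165.2
tin 14 [421.5 160.7] rect [421.5 161.1] [149.7 147.6] 89
[... 1582 characters left out ...]
6.3] rect [337.6 307. ] [139.8 125.9] 88.2 eqd 141.3
tin 14 [418.6 153.3] rect [416.9 150.9] [142.3 165.2] 1.8 eqd 163.5
tin 20 [418.7 153.1] rect [416.9 150.9] [142.3 165.2] 1.8 eqd 163.9
tin 28 [418.8 152.8] rect [416.9 150.9] [142.3 165.2] 1.8 eqd 164.2
slimJ 14 [ 424.  -162.5] rect [ 418.8 -160.4] [174.  240.7] 2.0 eqd 222.9
slimJ 20 [ 424.2 -162.7] rect [ 418.8 -160.4] [174.  240.7] 2.0 eqd 223.1
slimJ 28 [ 424.2 -162.8] rect [ 418.8 -160.4] [174.  240.7] 2.0 eqd 223.2
wideJ 14 [ 358.6 -296.9] rect [ 354.1 -296.7] [188.9 283.9] 0.2 eqd 246.4
wideJ 20 [ 358.6 -297.1] rect [ 354.1 -296.7] [188.9 283.9] 0.2 eqd 246.5
wideJ 28 [ 358.7 -297.2] rect [ 354.1 -296.7] [188.9 283.9] 0.2 eqd 246.6
```

```bash
cat >> h.py <<'E'
def lid(im,seed,z,rt=.12,vt=.8,S=4,h=22):
    """grey, bright patch at seed -> world contour (mm) at height z"""
    x,y=seed
    c=cv2.resize(im["pixels"][y-h:y+h,x-h:x+h].astype(np.float32),None,fx=S,fy=S,interpolation=cv2.INTER_CUBIC)
    c=cv2.GaussianBlur(c,(0,0),2); r=(c[...,0]-c[...,2])/c[...,0]; v=c.mean(2)
    o=slice(h*S-6,h*S+6); r0=np.median(r[o,o]); v0=np.median(v[o,o]); 
    rb=np.median(r[:12,:12]); 
    m=((r<r0+.5*(rb-r0))&(v>vt*v0)).astype(np.uint8)
    m=cv2.morphologyEx(m,cv2.MORPH_OPEN,np.ones((7,7)))
    n,l,_,_=cv2.connectedComponentsWithStats(m); m=(l==l[h*S,h*S]).astype(np.uint8)
    k=cv2.convexHull(max(cv2.findContours(m,0,cv2.CHAIN_APPROX_NONE)[0],key=cv2.contourArea))[:,0]
    w=(ground(im,(k+.5)/S-.5+[x-h,y-h],z)*1000).astype(np.float32)
    M=cv2.moments(w); ce=np.array([M["m10"],M["m01"]])/M["m00"]
    return ce,cv2.minAreaRect(w),abs(cv2.contourArea(w)),w
E
python3 - <<'E'
from h import *
T=ctrl.get_image("top");S=ctrl.get_image("side")
L=[("hexJ",T,(208,259),78),("tin",T,(266,224),76),("slimJ",T,(394,222),76),("wideJ",T,(452,247),66),
("hexJ",S,(401,316),78),("tin",S,(360,254),76),("slimJ",S,(357,161),76),("wideJ",S,(378,133),66)]
for n,im,s,z in L:
  for vt in(.75,.85,.92):
    ce,r,a,w=lid(im,s,z/1000,vt=vt)
    print(n,vt,np.round(ce,1),"rect",np.round(r[0],1),np.round(r[1],1),round(r[2],1),"eqd %.1f"%(2*(a/np.pi)**.5))
# hex nest orientation & approx polygon
for im,s in((T,(253,145)),(S,(263,287))):
    w=blob(im,s,24,.003)[3]; ce=blob(im,s,24,.003)[0]
    d=w-ce; th=np.radians(np.arange(0,60,.5))
    wd=[sum(np.ptp(d@[np.cos(t+i*np.pi/3),np.sin(t+i*np.pi/3)]) for i in range(3)) for t in th]
    print("hexnest flat normal deg (min width)",np.degrees(th[np.argmin(wd)]),min(wd)/3,max(wd)/3)
E
```

```text
hexJ 0.75 [336.3 303.4] rect [336.1 303.6] [44.6 42.5] 89.1 eqd 44.4
hexJ 0.85 [336.6 303.8] rect [336.7 303.5] [43.  41.9] 45.1 eqd 42.8
hexJ 0.92 [337.  303.9] rect [336.8 304.2] [41.  40.1] 89.1 eqd 40.9
tin 0.75 [419.6 158.4] rect [419.5 158.6] [42.1 65.2] 75.0 eqd 58.6
tin 0.85 [420.3 158.4] rect [420.2 158.9] [40.2 64.1] 75.2 eqd 56.5
tin 0.92 [421.  158.6] rect [420.7 159.3] [38.9 63.3] 75.5 eqd 54.7
slimJ 0.75 [ 420.1 -158.4] rect [ 420.  -158.2] [34.8 34.9] 88.9 eqd 35.1
slimJ 0.85 [ 420.3 -159.1] rect [ 420.9 -158.8] [33.6 33.1] 89.0 eqd 33.7
slimJ 0.92 [ 420.2 -158.7] rect [ 419.9 -158.8] [31.1 30. ] 88.9 eqd 30.8
wideJ 0.75 [ 353.  -298.2] rect [ 352.8 -298. ] [50.5 49.9] 89.0 eqd 50.8
wideJ 0.85 [ 353.  -298.9] rect [ 352.8 -298.6] [49.3 47.4] 89.0 eqd 49.4
wideJ 0.92 [ 352.9 -298.7] rect [ 352.8 -298.3] [47.5 45. ] 89.0 eqd 47.0
hexJ 0.75 [340.1 305.5] rect [340.2 305.6] [45.3 43.6] 68.5 eqd 44.8
hexJ 0.85 [339.9 304.8] rect [340.1 304.8] [44.  43.1] 63.4 eqd 43.8
hexJ 0.92 [339.8 304.2] rect [339.4 304.6] [43.  41.8] 86.5 eqd 42.6
tin 0.75 [423.1 161.3] rect [422.6 161.4] [40.8 66.4] 75.7 eqd 57.8
tin 0.85 [423.2 160.5] rect [422.7 160.7] [39.6 65.7] 75.3 eqd 56.5
tin 0.92 [423.9 159.9] rect [424.  159.9] [38.6 62.8] 75.3 eqd 55.0
slimJ 0.75 [ 424.2 -154.3] rect [ 423.6 -154.4] [35.1 35.8] 51.4 eqd 35.7
slimJ 0.85 [ 424.3 -155.5] rect [ 423.8 -155.7] [33.2 34.3] 53.1 eqd 34.1
slimJ 0.92 [ 424.1 -156.6] rect [ 423.9 -157. ] [31.8 31.3] 46.7 eqd 32.5
wideJ 0.75 [ 357.8 -294.2] rect [ 358.3 -294.5] [53.2 51.1] 2.3 eqd 52.2
wideJ 0.85 [ 357.7 -295.4] rect [ 357.7 -295.8] [50.5 50. ] 37.1 eqd 50.5
wideJ 0.92 [ 357.4 -296.7] rect [ 357.2 -296.8] [47.9 47.9] 30.5 eqd 48.5
hexnest flat normal deg (min width) 18.5 57.778942410683804 62.66928936934818
hexnest flat normal deg (min width) 19.0 57.985709743317976 63.73789309586746
```

```bash
cat >> h.py <<'E'
def plan(xyz_mm,psi=None):
    """units for a shift/turn to a tool-down pose with tool y at psi deg"""
    s=ctrl.get_state(); R=Ro.from_rotvec(s["tool_rot"]); p=np.array(s["position"])
    y=R.as_matrix()[:,1]; cur=np.degrees(np.arctan2(y[1],y[0])); psi=cur if psi is None else psi
    a=np.radians(psi); M=np.c_[[-np.sin(a),np.cos(a),0],[np.cos(a),np.sin(a),0],[0,0,-1]]
    print("t %.2f pos"%s["time"],np.round(p*1000,1),"psi %.1f"%cur,"q7 %.2f"%s["joint_positions"][6])
    print("shift",np.round(R.inv().apply(np.array(xyz_mm)/1000-p)/.3,3),"turn",np.round((R.inv()*Ro.from_matrix(M)).as_rotvec(degrees=True)/60,3))
E
python3 - <<'E'
from h import *
for n,s,ce in(("top",(212,259),(336.5,303.6)),("side",(399,325),(340,304.8))):
    im=ctrl.get_image(n); x,y=s;h=24;S=4
    c=cv2.resize(im["pixels"][y-h:y+h,x-h:x+h].astype(np.float32),None,fx=S,fy=S,interpolation=cv2.INTER_CUBIC)
    r=(c[...,0]-c[...,2])/c[...,0]
    m=((r>.5)&(c[...,0]>30)).astype(np.uint8)
    m=cv2.morphologyEx(m,cv2.MORPH_OPEN,np.ones((5,5)))
    k=np.vstack([q for q in cv2.findContours(m,0,cv2.CHAIN_APPROX_NONE)[0] if cv2.contourArea(q)>100])
    k=cv2.convexHull(k); k=cv2.approxPolyDP(k,3,True)[:,0]
    w=ground(im,(k+.5)/S-.5+[x-h,y-h],.002)*1000
    for a,b,p in zip(w,np.roll(w,-1,0),k):
        d=b-a; print(n,p/S+[x-h,y-h],np.round(a-ce),"len %.1f"%np.linalg.norm(d),"normal mod60 %.1f"%((np.degrees(np.arctan2(d[1],d[0]))+90)%60))
plan((338,304,160),30)
E
```

```text
top [209.5 271. ] [-32.  16.] len 54.6 normal mod60 12.9
top [215.75 250.75] [20.  0.] len 15.1 normal mod60 44.1
top [221.25 252.25] [ 16. -15.] len 31.8 normal mod60 31.5
top [221.5 264.5] [-16. -15.] len 26.5 normal mod60 33.1
top [213.   270.25] [-30.   7.] len 9.3 normal mod60 11.1
side [387.25 318.75] [ 18. -31.] len 53.3 normal mod60 12.8
side [411.25 326.25] [-33. -15.] len 22.1 normal mod60 40.9
side [408.75 335.25] [-26.   6.] len 21.3 normal mod60 31.8
side [404.75 343.5 ] [-16.  24.] len 25.9 normal mod60 34.6
side [392.5 344. ] [10. 26.] len 14.6 normal mod60 42.7
side [387.5 339. ] [20. 16.] len 13.9 normal mod60 29.2
side [384.  333.5] [27.  4.] len 35.8 normal mod60 45.6
t 0.40 pos [253.  598.7 222.4] psi 67.1 q7 -0.06
shift [-0.643 -0.794  0.208] turn [-0.     0.     0.618]
```

Emit:
{"op": "jog_arm", "data": {"moves": [-0.11, -0.13, 0.03, 0, 0, 0.1, 1, -0.22, -0.27, 0.07, 0, 0, 0.2, 1, -0.33, -0.4, 0.1, 0, 0, 0.3, 1, -0.44, -0.54, 0.14, 0, 0, 0.4, 1, -0.54, -0.67, 0.17, 0, 0, 0.5, 1, -0.643, -0.794, 0.208, 0, 0, 0.577, 1, -0.643, -0.794, 0.208, 0, 0, 0.577, 1, -0.643, -0.794, 0.208, 0, 0, 0.577, 1], "newtons": 25}}

```text
time: 1.4
position: [0.338, 0.305, 0.1606]
tool_rot: [-1.511, -2.754, -0.002]
ft_force: [0.2, 0.8, -0.6]
grip_width: 0.997
grip_force: 0.0
```

```bash
python3 - <<'E'
from h import *
plan((338,304,22),32.5)
for n,c in(("top",(210,259)),("side",(399,325))):
    i=ctrl.get_image(n)["pixels"][:,:,::-1];x,y=c
    cv2.imwrite(f"pics/{n}1.png",cv2.resize(i[max(0,y-60):y+60,x-80:x+80],None,fx=2.5,fy=2.5,interpolation=cv2.INTER_CUBIC))
a=[cv2.imread(f"pics/{n}1.png")for n in("top","side")]; cv2.imwrite("pics/c1.png",np.hstack([q[:300] for q in a]))
E
```

```text
t 1.40 pos [338.  305.  160.6] psi 32.5 q7 -0.23
shift [-0.003 -0.002  0.462] turn [ 0.001 -0.001  0.   ]
```

View pics/c1.png

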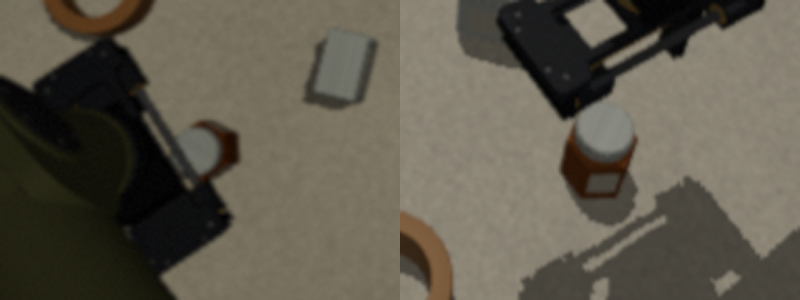

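The picture shows the open gripper above the hex jar, whose lid is at about (205,150) in the left crop and lies in line between the fingers. I'll go down now.

Emit:
{"op": "jog_arm", "data": {"moves": [0, 0, 0.07, 0, 0, 0, 1, 0, 0, 0.14, 0, 0, 0, 1, 0, 0, 0.21, 0, 0, 0, 1, 0, 0, 0.28, 0, 0, 0, 1, 0, 0, 0.35, 0, 0, 0, 1, 0, 0, 0.41, 0, 0, 0, 1, 0, 0, 0.46, 0, 0, 0, 1, 0, 0, 0.46, 0, 0, 0, 1]}}

```text
time: 2.5
position: [0.3371, 0.3042, 0.0212]
tool_rot: [-1.51, -2.754, 0.003]
ft_force: [0.3, -0.7, 0.1]
grip_width: 1.001
grip_force: 0.0
```

Emit:
{"op": "jog_arm", "data": {"moves": [0, 0, 0, 0, 0, 0, 0.4, 0, 0, 0, 0, 0, 0, 0.3, 0, 0, 0, 0, 0, 0, 0.2, 0, 0, 0, 0, 0, 0, 0.1, 0, 0, 0, 0, 0, 0, 0, 0, 0, 0, 0, 0, 0, -0.2, 0, 0, 0, 0, 0, 0, -0.5, 0, 0, 0, 0, 0, 0, -0.5]}}

```text
time: 3.5
position: [0.338, 0.3043, 0.0224]
tool_rot: [-1.512, -2.754, -0.0]
ft_force: [-1.3, -0.8, 4.9]
grip_width: 0.593
grip_force: 24.9
```

Emit:
{"op": "jog_arm", "data": {"moves": [0, 0, -0.03, 0, 0, 0, -0.5, 0, 0, -0.08, 0, 0, 0, -0.5, 0, 0, -0.14, 0, 0, 0, -0.5, 0, 0, -0.2, 0, 0, 0, -0.5, 0, 0, -0.26, 0, 0, 0, -0.5, 0, 0, -0.32, 0, 0, 0, -0.5, 0, 0, -0.37, 0, 0, 0, -0.5, 0, 0, -0.37, 0, 0, 0, -0.5]}}

```text
time: 4.5
position: [0.3387, 0.305, 0.1347]
tool_rot: [1.511, 2.753, 0.005]
ft_force: [-0.3, 0.1, -1.8]
grip_width: 0.591
grip_force: 24.9
```

```bash
python3 - <<'E'
from h import *
plan((637.5,205.1,130),18.75)
i=ctrl.get_image("side")["pixels"][:,:,::-1]
cv2.imwrite("pics/s2.png",cv2.resize(i[220:380,300:500],None,fx=3,fy=3))
E
```

```text
t 4.50 pos [338.7 305.  134.7] psi 32.5 q7 -0.23
shift [-0.816  0.661  0.017] turn [ 0.003 -0.001  0.229]
```

View pics/s2.png

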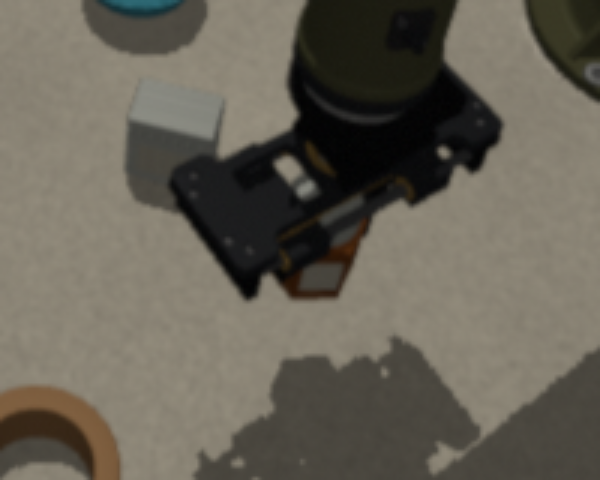

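The jar is held upright, with its foot visible at about (315,295) below the gripper. Moving to the hex nest.

Emit:
{"op": "jog_arm", "data": {"moves": [-0.07, 0.06, 0, 0, 0, 0.02, -0.5, -0.2, 0.16, 0, 0, 0, 0.06, -0.5, -0.33, 0.27, 0, 0, 0, 0.1, -0.5, -0.46, 0.38, 0.01, 0, 0, 0.14, -0.5, -0.59, 0.48, 0.01, 0, 0, 0.18, -0.5, -0.71, 0.58, 0.01, 0, 0, 0.21, -0.5, -0.79, 0.64, 0.017, 0, 0, 0.229, -0.5, -0.816, 0.661, 0.017, 0, 0, 0.229, -0.5]}}

```text
time: 5.55
position: [0.6384, 0.2009, 0.1263]
tool_rot: [1.834, 2.549, -0.005]
ft_force: [-0.6, -0.1, -2.8]
grip_width: 0.592
grip_force: 24.9
```

```bash
python3 - <<'E'
from h import *
plan((637.5,205.1,26),18.75)
E
```

```text
t 5.55 pos [638.4 200.9 126.3] psi 18.5 q7 0.09
shift [0.015 0.002 0.334] turn [-0.002  0.003 -0.004]
```

Emit:
{"op": "jog_arm", "data": {"moves": [0, 0, 0.05, 0, 0, 0, -0.5, 0, 0, 0.1, 0, 0, 0, -0.5, 0, 0, 0.15, 0, 0, 0, -0.5, 0, 0, 0.2, 0, 0, 0, -0.5, 0, 0, 0.2, 0, 0, 0, -0.5, 0, 0, 0.2, 0, 0, 0, -0.5, 0, 0, 0.2, 0, 0, 0, -0.5, 0, 0, 0.2, 0, 0, 0, -0.5]}}

```text
time: 6.55
position: [0.6372, 0.2043, 0.0688]
tool_rot: [1.83, 2.553, 0.002]
ft_force: [0.6, 0.3, -1.6]
grip_width: 0.595
grip_force: 24.9
```

```bash
python3 - <<'E'
from h import *
plan((637.5,205.1,26),18.75)
for n,c in(("top",(250,145)),("side",(263,275))):
    i=ctrl.get_image(n)["pixels"][:,:,::-1];x,y=c
    cv2.imwrite(f"pics/{n}1.png",cv2.resize(i[y-50:y+50,x-50:x+50],None,fx=4,fy=4,interpolation=cv2.INTER_CUBIC))
cv2.imwrite("pics/c3.png",np.hstack([cv2.imread(f"pics/{n}1.png")for n in("top","side")]))
E
```

```text
t 6.55 pos [637.2 204.3  68.8] psi 18.7 q7 0.10
shift [0.002 0.002 0.143] turn [ 0.001 -0.    -0.   ]
```

View pics/c3.png

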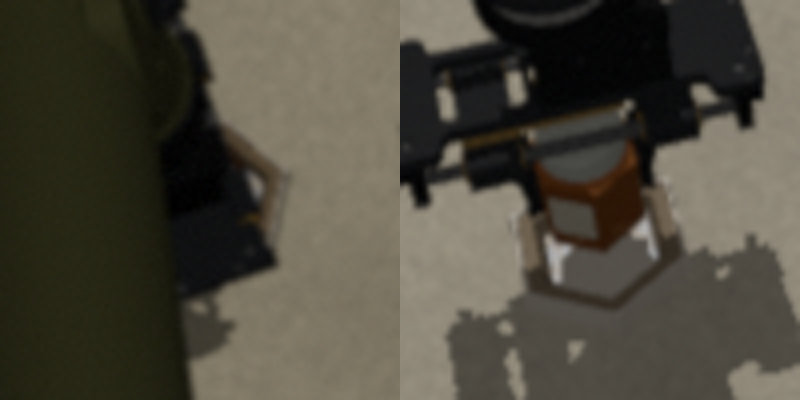

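The jar hangs over the opening, centred and with its flats parallel to the sides, foot corner at (600,250) in the side crop. Lowering.

Emit:
{"op": "jog_arm", "data": {"moves": [0, 0, 0.03, 0, 0, 0, -0.5, 0, 0, 0.06, 0, 0, 0, -0.5, 0, 0, 0.085, 0, 0, 0, -0.5, 0, 0, 0.11, 0, 0, 0, -0.5, 0, 0, 0.13, 0, 0, 0, -0.5, 0, 0, 0.14, 0, 0, 0, -0.5, 0, 0, 0.145, 0, 0, 0, -0.5, 0, 0, 0.145, 0, 0, 0, -0.5]}}

```text
time: 7.65
position: [0.6369, 0.2042, 0.0255]
tool_rot: [-1.83, -2.553, -0.001]
ft_force: [-3.2, -1.2, 3.6]
grip_width: 0.594
grip_force: 24.9
```

Emit:
{"op": "jog_arm", "data": {"moves": [0, 0, 0, 0, 0, 0, -0.5, 0, 0, 0, 0, 0, 0, 0.3, 0, 0, 0, 0, 0, 0, 0.4, 0, 0, 0, 0, 0, 0, 0.5, 0, 0, 0, 0, 0, 0, 0.6, 0, 0, 0, 0, 0, 0, 0.6, 0, 0, 0, 0, 0, 0, 0.6, 0, 0, 0, 0, 0, 0, 0.6]}}

```text
time: 8.65
position: [0.6367, 0.2042, 0.0246]
tool_rot: [1.83, 2.553, 0.0]
ft_force: [-0.4, -0.6, -0.7]
grip_width: 0.798
grip_force: 0.0
```

Emit:
{"op": "jog_arm", "data": {"moves": [0, 0, -0.03, 0, 0, 0, 0.6, 0, 0, -0.08, 0, 0, 0, 0.6, 0, 0, -0.14, 0, 0, 0, 0.6, 0, 0, -0.21, 0, 0, 0, 0.6, 0, 0, -0.28, 0, 0, 0, 0.6, 0, 0, -0.35, 0, 0, 0, 0.6, 0, 0, -0.4, 0, 0, 0, 0.6, 0, 0, -0.4, 0, 0, 0, 0.6]}}

```text
time: 9.65
position: [0.6376, 0.2045, 0.1463]
tool_rot: [1.829, 2.552, 0.004]
ft_force: [-0.3, 0.3, -1.1]
grip_width: 0.798
grip_force: 0.0
```

```bash
python3 - <<'E'
from h import *
plan((421.9,159.5,140),75.2)
E
```

```text
t 9.65 pos [637.6 204.5 146.3] psi 18.7 q7 0.08
shift [ 0.089 -0.729  0.019] turn [ 0.003  0.001 -0.941]
```

Emit:
{"op": "jog_arm", "data": {"moves": [0.015, -0.11, 0, 0, 0, -0.14, 0.6, 0.03, -0.22, 0, 0, 0, -0.28, 0.6, 0.045, -0.33, 0, 0, 0, -0.42, 0.6, 0.06, -0.45, 0.01, 0, 0, -0.56, 0.6, 0.07, -0.57, 0.01, 0, 0, -0.7, 0.6, 0.08, -0.68, 0.02, 0, 0, -0.84, 0.6, 0.089, -0.729, 0.02, 0, 0, -0.941, 0.6, 0.089, -0.729, 0.02, 0, 0, -0.941, 0.6]}}

```text
time: 10.65
position: [0.4199, 0.1591, 0.138]
tool_rot: [-0.405, -3.114, 0.0]
ft_force: [0.5, -0.1, -0.6]
grip_width: 0.803
grip_force: 0.0
```

```bash
python3 - <<'E'
from h import *
plan((421.9,159.5,24),75.2)
T=ctrl.get_image("top")
for vt in(.8,.88):
    ce,r,a,w=lid(T,(251,149),.081,vt=vt);print("hexlid",np.round(ce,1),r)
i=[];
for n,c in(("top",(260,180)),("side",(310,265))):
    p=ctrl.get_image(n)["pixels"][:,:,::-1];x,y=c;i.append(cv2.resize(p[y-60:y+60,x-80:x+80],None,fx=2.5,fy=2.5,interpolation=cv2.INTER_CUBIC))
cv2.imwrite("pics/c4.png",np.hstack(i))
E
```

```text
t 10.65 pos [419.9 159.1 138. ] psi 75.2 q7 0.88
shift [-0.006  0.003  0.38 ] turn [-0.    -0.001 -0.001]
hexlid [619.9 190.5] ((617.60498046875, 187.78341674804688), (74.22027587890625, 77.62706756591797), 46.177337646484375)
hexlid [619.9 190.5] ((617.60498046875, 187.78341674804688), (74.22027587890625, 77.62706756591797), 46.177337646484375)
```

View pics/c4.png

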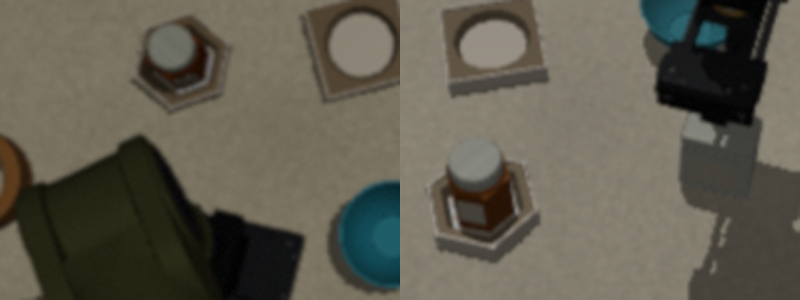

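The hex jar stands upright in its nest (lid at about (172,45) in the left crop), and the gripper is over the tin. Descending.

Emit:
{"op": "jog_arm", "data": {"moves": [0, 0, 0.06, 0, 0, 0, 0.6, 0, 0, 0.12, 0, 0, 0, 0.6, 0, 0, 0.18, 0, 0, 0, 0.6, 0, 0, 0.24, 0, 0, 0, 0.6, 0, 0, 0.3, 0, 0, 0, 0.6, 0, 0, 0.35, 0, 0, 0, 0.6, 0, 0, 0.385, 0, 0, 0, 0.6, 0, 0, 0.385, 0, 0, 0, 0.6]}}

```text
time: 11.8
position: [0.4207, 0.159, 0.0223]
tool_rot: [-0.405, -3.114, 0.002]
ft_force: [-0.3, 0.0, 0.3]
grip_width: 0.801
grip_force: 0.0
```

Emit:
{"op": "jog_arm", "data": {"moves": [0, 0, 0, 0, 0, 0, 0.2, 0, 0, 0, 0, 0, 0, 0.1, 0, 0, 0, 0, 0, 0, 0, 0, 0, 0, 0, 0, 0, -0.1, 0, 0, 0, 0, 0, 0, -0.2, 0, 0, 0, 0, 0, 0, -0.4, 0, 0, 0, 0, 0, 0, -0.6, 0, 0, 0, 0, 0, 0, -0.6]}}

```text
time: 12.8
position: [0.4212, 0.1593, 0.0233]
tool_rot: [0.405, 3.115, 0.0]
ft_force: [-0.6, -0.4, 5.1]
grip_width: 0.479
grip_force: 25.0
```

Emit:
{"op": "jog_arm", "data": {"moves": [0, 0, -0.03, 0, 0, 0, -0.6, 0, 0, -0.08, 0, 0, 0, -0.6, 0, 0, -0.14, 0, 0, 0, -0.6, 0, 0, -0.2, 0, 0, 0, -0.6, 0, 0, -0.26, 0, 0, 0, -0.6, 0, 0, -0.32, 0, 0, 0, -0.6, 0, 0, -0.37, 0, 0, 0, -0.6, 0, 0, -0.37, 0, 0, 0, -0.6]}}

```text
time: 13.8
position: [0.422, 0.1597, 0.1356]
tool_rot: [0.404, 3.113, 0.003]
ft_force: [-0.2, -1.0, -2.6]
grip_width: 0.479
grip_force: 25.0
```

```bash
python3 - <<'E'
from h import *
plan((496.5,-414.3,135),78.1)
plan((460,-127,135),76.7)
E
```

```text
t 13.80 pos [422.  159.7 135.6] psi 75.2 q7 0.88
shift [-7.290e-01 -1.786e+00 -1.000e-03] turn [ 0.002  0.002 -0.048]
t 13.80 pos [422.  159.7 135.6] psi 75.2 q7 0.88
shift [-0.367 -0.892  0.001] turn [ 0.002  0.002 -0.025]
```

Emit:
{"op": "jog_arm", "data": {"moves": [-0.03, -0.06, 0, 0, 0, 0, -0.6, -0.07, -0.17, 0, 0, 0, 0, -0.6, -0.12, -0.29, 0, 0, 0, 0, -0.6, -0.17, -0.41, 0, 0, 0, 0, -0.6, -0.22, -0.53, 0, 0, 0, -0.01, -0.6, -0.27, -0.65, 0, 0, 0, -0.02, -0.6, -0.32, -0.77, 0, 0, 0, -0.02, -0.6, -0.365, -0.89, 0, 0, 0, -0.024, -0.6]}}

```text
time: 14.8
position: [0.4583, -0.128, 0.1334]
tool_rot: [-0.365, -3.119, 0.0]
ft_force: [0.6, 0.6, -2.0]
grip_width: 0.481
grip_force: 25.0
```

```bash
python3 - <<'E'
from h import *
plan((496.5,-414.3,135),78.1)
E
```

```text
t 14.80 pos [ 458.3 -128.   133.4] psi 76.6 q7 1.56
shift [-0.344 -0.899 -0.005] turn [-0.    -0.001 -0.024]
```

Emit:
{"op": "jog_arm", "data": {"moves": [-0.04, -0.11, 0, 0, 0, 0, -0.6, -0.09, -0.23, 0, 0, 0, 0, -0.6, -0.14, -0.36, 0, 0, 0, 0, -0.6, -0.19, -0.49, 0, 0, 0, 0, -0.6, -0.24, -0.62, 0, 0, 0, -0.01, -0.6, -0.29, -0.75, 0, 0, 0, -0.02, -0.6, -0.33, -0.86, 0, 0, 0, -0.02, -0.6, -0.344, -0.899, 0, 0, 0, -0.024, -0.6]}}

```text
time: 15.8
position: [0.4954, -0.4152, 0.1329]
tool_rot: [-0.33, -3.122, 0.001]
ft_force: [-0.9, -0.4, -1.3]
grip_width: 0.486
grip_force: 25.0
```

Emit:
{"op": "jog_arm", "data": {"moves": [0, 0, 0.05, 0, 0, 0, -0.6, 0, 0, 0.1, 0, 0, 0, -0.6, 0, 0, 0.15, 0, 0, 0, -0.6, 0, 0, 0.2, 0, 0, 0, -0.6, 0, 0, 0.2, 0, 0, 0, -0.6, 0, 0, 0.2, 0, 0, 0, -0.6, 0, 0, 0.2, 0, 0, 0, -0.6, 0, 0, 0.2, 0, 0, 0, -0.6]}}

```text
time: 16.8
position: [0.4971, -0.4134, 0.0746]
tool_rot: [0.326, 3.124, -0.001]
ft_force: [0.4, 0.4, -1.7]
grip_width: 0.487
grip_force: 25.0
```

```bash
python3 - <<'E'
from h import *
plan((496.5,-414.3,26.6),78.1)
i=[]
for n,c in(("top",(490,192)),("side",(340,110))):
    p=ctrl.get_image(n)["pixels"][:,:,::-1];x,y=c;i.append(cv2.resize(p[y-50:y+50,x-50:x+50],None,fx=4,fy=4,interpolation=cv2.INTER_CUBIC))
cv2.imwrite("pics/c5.png",np.hstack(i))
E
```

```text
t 16.80 pos [ 497.1 -413.4   74.6] psi 78.1 q7 2.27
shift [ 0.001 -0.003  0.16 ] turn [-0.     0.001 -0.   ]
```

View pics/c5.png

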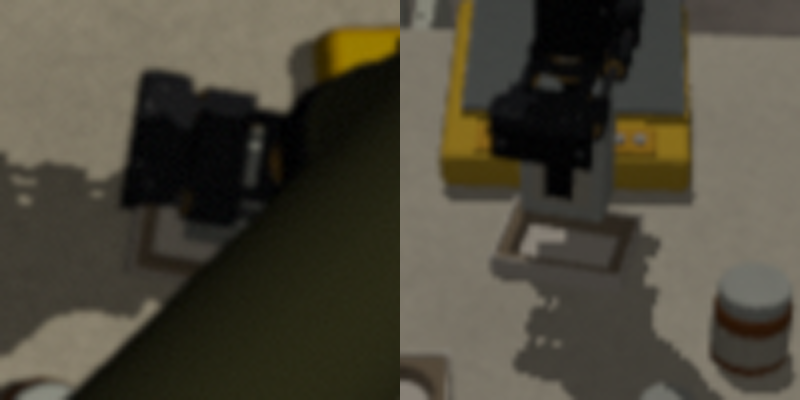

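The tin is centred over the oblong nest (foot around columns 525–610, nest 495–635 in the side crop). Lowering it while watching the force.

Emit:
{"op": "jog_arm", "data": {"moves": [0, 0, 0.03, 0, 0, 0, -0.6, 0, 0, 0.06, 0, 0, 0, -0.6, 0, 0, 0.09, 0, 0, 0, -0.6, 0, 0, 0.12, 0, 0, 0, -0.6, 0, 0, 0.14, 0, 0, 0, -0.6, 0, 0, 0.155, 0, 0, 0, -0.6, 0, 0, 0.162, 0, 0, 0, -0.6, 0, 0, 0.162, 0, 0, 0, -0.6]}}

```text
time: 17.9
position: [0.4968, -0.4132, 0.0264]
tool_rot: [0.326, 3.124, 0.001]
ft_force: [-1.8, 2.1, 5.1]
grip_width: 0.48
grip_force: 25.0
```

Emit:
{"op": "jog_arm", "data": {"moves": [0, 0, 0, 0, 0, 0, -0.6, 0, 0, 0, 0, 0, 0, 0, 0, 0, 0, 0, 0, 0, 0.1, 0, 0, 0, 0, 0, 0, 0.2, 0, 0, 0, 0, 0, 0, 0.4, 0, 0, 0, 0, 0, 0, 0.4, 0, 0, 0, 0, 0, 0, 0.4, 0, 0, 0, 0, 0, 0, 0.4]}}

```text
time: 18.9
position: [0.4968, -0.4131, 0.0255]
tool_rot: [0.326, 3.124, 0.0]
ft_force: [-0.5, 0.5, -0.9]
grip_width: 0.7
grip_force: 0.0
```

Emit:
{"op": "jog_arm", "data": {"moves": [0, 0, -0.03, 0, 0, 0, 0.4, 0, 0, -0.08, 0, 0, 0, 0.4, 0, 0, -0.14, 0, 0, 0, 0.4, 0, 0, -0.21, 0, 0, 0, 0.4, 0, 0, -0.28, 0, 0, 0, 0.4, 0, 0, -0.35, 0, 0, 0, 0.4, 0, 0, -0.4, 0, 0, 0, 0.4, 0, 0, -0.4, 0, 0, 0, 0.4]}}

```text
time: 19.9
position: [0.4974, -0.4137, 0.147]
tool_rot: [0.326, 3.122, -0.002]
ft_force: [-0.1, 0.5, 0.3]
grip_width: 0.697
grip_force: 0.0
```

```bash
python3 - <<'E'
from h import *
plan((355.2,-297.5,140),20)
E
```

```text
t 19.90 pos [ 497.4 -413.7  147. ] psi 78.1 q7 2.24
shift [0.544 0.281 0.022] turn [0.001 0.002 0.968]
```

Emit:
{"op": "jog_arm", "data": {"moves": [0.08, 0.04, 0, 0, 0, 0.14, 1, 0.16, 0.08, 0, 0, 0, 0.28, 1, 0.25, 0.13, 0.01, 0, 0, 0.42, 1, 0.34, 0.18, 0.01, 0, 0, 0.56, 1, 0.43, 0.22, 0.02, 0, 0, 0.7, 1, 0.51, 0.26, 0.02, 0, 0, 0.84, 1, 0.544, 0.281, 0.022, 0, 0, 0.968, 1, 0.544, 0.281, 0.022, 0, 0, 0.968, 1]}}

```text
time: 20.9
position: [0.354, -0.2959, 0.1383]
tool_rot: [-1.798, -2.575, -0.003]
ft_force: [0.4, 0.2, 0.2]
grip_width: 0.999
grip_force: 0.0
```

```bash
python3 - <<'E'
from h import *
plan((355.2,-297.5,21),20)
i=[]
for n,c in(("top",(470,215)),("side",(350,130))):
    p=ctrl.get_image(n)["pixels"][:,:,::-1];x,y=c;i.append(cv2.resize(p[y-50:y+50,x-50:x+50],None,fx=4,fy=4,interpolation=cv2.INTER_CUBIC))
cv2.imwrite("pics/c6.png",np.hstack(i))
E
```

```text
t 20.90 pos [ 354.  -295.9  138.3] psi 20.1 q7 0.95
shift [-0.007  0.002  0.391] turn [ 0.001 -0.002  0.002]
```

View pics/c6.png

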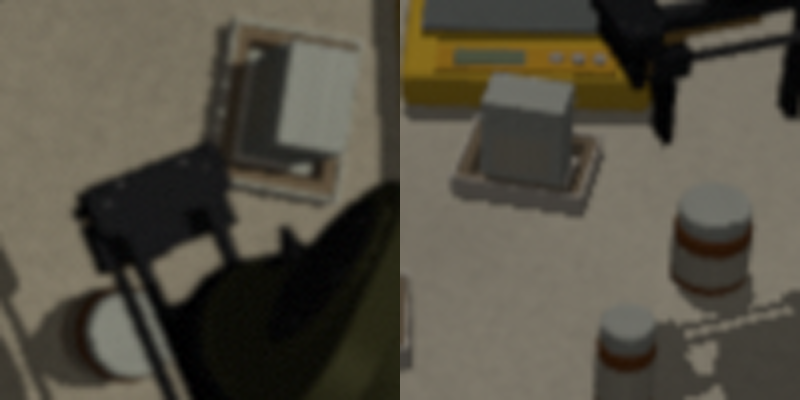

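The tin stands upright in its nest (left crop (315,95)), and the open gripper is over the wide jar. Descending and gripping.

Emit:
{"op": "jog_arm", "data": {"moves": [0, 0, 0.06, 0, 0, 0, 1, 0, 0, 0.12, 0, 0, 0, 1, 0, 0, 0.18, 0, 0, 0, 1, 0, 0, 0.24, 0, 0, 0, 1, 0, 0, 0.3, 0, 0, 0, 1, 0, 0, 0.36, 0, 0, 0, 1, 0, 0, 0.395, 0, 0, 0, 1, 0, 0, 0.395, 0, 0, 0, 1]}}

```text
time: 22.0
position: [0.3539, -0.2972, 0.0197]
tool_rot: [-1.801, -2.572, 0.003]
ft_force: [0.2, 0.7, 0.6]
grip_width: 1.002
grip_force: 0.0
```

Emit:
{"op": "jog_arm", "data": {"moves": [0, 0, 0, 0, 0, 0, 0.6, 0, 0, 0, 0, 0, 0, 0.5, 0, 0, 0, 0, 0, 0, 0.4, 0, 0, 0, 0, 0, 0, 0.3, 0, 0, 0, 0, 0, 0, 0.2, 0, 0, 0, 0, 0, 0, 0, 0, 0, 0, 0, 0, 0, -0.3, 0, 0, 0, 0, 0, 0, -0.3]}}

```text
time: 23.0
position: [0.3545, -0.297, 0.0206]
tool_rot: [-1.802, -2.573, -0.0]
ft_force: [-2.4, -0.2, 5.3]
grip_width: 0.683
grip_force: 25.0
```

Emit:
{"op": "jog_arm", "data": {"moves": [0, 0, -0.03, 0, 0, 0, -0.3, 0, 0, -0.08, 0, 0, 0, -0.3, 0, 0, -0.14, 0, 0, 0, -0.3, 0, 0, -0.2, 0, 0, 0, -0.3, 0, 0, -0.26, 0, 0, 0, -0.3, 0, 0, -0.32, 0, 0, 0, -0.3, 0, 0, -0.37, 0, 0, 0, -0.3, 0, 0, -0.37, 0, 0, 0, -0.3]}}

```text
time: 24.0
position: [0.3552, -0.2972, 0.1323]
tool_rot: [1.801, 2.572, 0.002]
ft_force: [-0.2, 0.4, -2.1]
grip_width: 0.682
grip_force: 25.0
```

```bash
python3 - <<'E'
from h import *
plan((504,-142,135),20)
plan((652.7,14.4,135),20)
E
```

```text
t 24.00 pos [ 355.2 -297.2  132.3] psi 20.0 q7 0.95
shift [ 0.316  0.643 -0.008] turn [0.002 0.001 0.   ]
t 24.00 pos [ 355.2 -297.2  132.3] psi 20.0 q7 0.95
shift [ 0.637  1.287 -0.007] turn [0.002 0.001 0.   ]
```

Emit:
{"op": "jog_arm", "data": {"moves": [0.02, 0.04, 0, 0, 0, 0, -0.3, 0.05, 0.11, 0, 0, 0, 0, -0.3, 0.09, 0.19, 0, 0, 0, 0, -0.3, 0.13, 0.27, 0, 0, 0, 0, -0.3, 0.18, 0.36, 0, 0, 0, 0, -0.3, 0.22, 0.45, 0, 0, 0, 0, -0.3, 0.27, 0.55, 0, 0, 0, 0, -0.3, 0.316, 0.643, 0, 0, 0, 0, -0.3]}}

```text
time: 25.0
position: [0.5048, -0.1394, 0.1307]
tool_rot: [-1.8, -2.574, 0.001]
ft_force: [-0.3, 0.5, -2.0]
grip_width: 0.685
grip_force: 25.0
```

Emit:
{"op": "jog_arm", "data": {"moves": [0.05, 0.1, 0, 0, 0, 0, -0.3, 0.1, 0.2, 0, 0, 0, 0, -0.3, 0.15, 0.3, 0, 0, 0, 0, -0.3, 0.2, 0.4, 0, 0, 0, 0, -0.3, 0.25, 0.5, 0, 0, 0, 0, -0.3, 0.29, 0.58, 0, 0, 0, 0, -0.3, 0.321, 0.644, 0, 0, 0, 0, -0.3, 0.321, 0.644, 0, 0, 0, 0, -0.3]}}

```text
time: 26.0
position: [0.6526, 0.0186, 0.1296]
tool_rot: [-1.795, -2.576, 0.001]
ft_force: [0.2, 0.4, -2.9]
grip_width: 0.68
grip_force: 25.0
```

Emit:
{"op": "jog_arm", "data": {"moves": [0, 0, 0.05, 0, 0, 0, -0.3, 0, 0, 0.1, 0, 0, 0, -0.3, 0, 0, 0.15, 0, 0, 0, -0.3, 0, 0, 0.2, 0, 0, 0, -0.3, 0, 0, 0.2, 0, 0, 0, -0.3, 0, 0, 0.2, 0, 0, 0, -0.3, 0, 0, 0.2, 0, 0, 0, -0.3, 0, 0, 0.2, 0, 0, 0, -0.3]}}

```text
time: 27.0
position: [0.6524, 0.0147, 0.072]
tool_rot: [1.802, 2.573, 0.001]
ft_force: [-0.7, -0.3, -3.0]
grip_width: 0.68
grip_force: 25.0
```

```bash
python3 - <<'E'
from h import *
plan((652.7,14.4,24),20)
i=[]
for n,c in(("top",(324,138)),("side",(267,212))):
    p=ctrl.get_image(n)["pixels"][:,:,::-1];x,y=c;i.append(cv2.resize(p[y-50:y+50,x-50:x+50],None,fx=4,fy=4,interpolation=cv2.INTER_CUBIC))
cv2.imwrite("pics/c7.png",np.hstack(i))
E
```

```text
t 27.00 pos [652.4  14.7  72. ] psi 20.0 q7 0.51
shift [-0.001  0.     0.16 ] turn [ 0.001  0.    -0.   ]
```

View pics/c7.png

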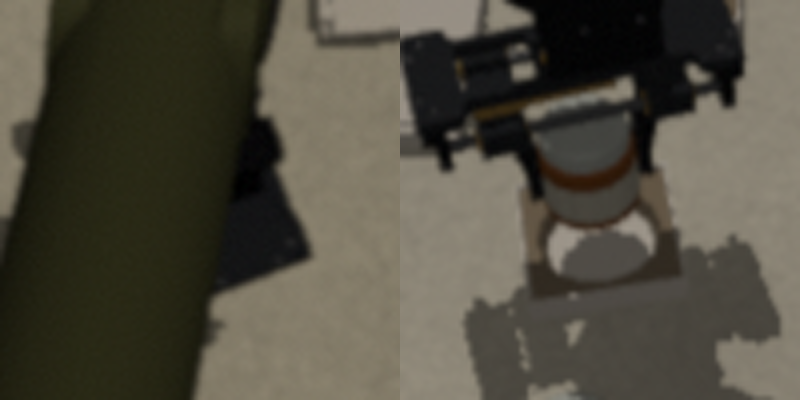

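The wide jar is centred over the round opening (jar foot centre column ~595, opening centre ~601). Lowering and releasing.

Emit:
{"op": "jog_arm", "data": {"moves": [0, 0, 0.03, 0, 0, 0, -0.3, 0, 0, 0.06, 0, 0, 0, -0.3, 0, 0, 0.09, 0, 0, 0, -0.3, 0, 0, 0.12, 0, 0, 0, -0.3, 0, 0, 0.14, 0, 0, 0, -0.3, 0, 0, 0.155, 0, 0, 0, -0.3, 0, 0, 0.161, 0, 0, 0, -0.3, 0, 0, 0.161, 0, 0, 0, -0.3]}}

```text
time: 28.1
position: [0.6522, 0.0146, 0.0237]
tool_rot: [1.802, 2.573, 0.001]
ft_force: [-2.0, -0.2, 1.9]
grip_width: 0.682
grip_force: 25.0
```

Emit:
{"op": "jog_arm", "data": {"moves": [0, 0, 0, 0, 0, 0, -0.3, 0, 0, 0, 0, 0, 0, 0.4, 0, 0, 0, 0, 0, 0, 0.5, 0, 0, 0, 0, 0, 0, 0.6, 0, 0, 0, 0, 0, 0, 0.8, 0, 0, 0, 0, 0, 0, 0.8, 0, 0, 0, 0, 0, 0, 0.8, 0, 0, 0, 0, 0, 0, 0.8]}}

```text
time: 29.1
position: [0.652, 0.0147, 0.0231]
tool_rot: [1.802, 2.573, 0.0]
ft_force: [-0.0, 0.1, -0.9]
grip_width: 0.901
grip_force: 0.0
```

Emit:
{"op": "jog_arm", "data": {"moves": [0, 0, -0.03, 0, 0, 0, 0.8, 0, 0, -0.08, 0, 0, 0, 0.8, 0, 0, -0.14, 0, 0, 0, 0.8, 0, 0, -0.21, 0, 0, 0, 0.8, 0, 0, -0.28, 0, 0, 0, 0.8, 0, 0, -0.35, 0, 0, 0, 0.8, 0, 0, -0.4, 0, 0, 0, 0.8, 0, 0, -0.4, 0, 0, 0, 0.8]}}

```text
time: 30.1
position: [0.6528, 0.0147, 0.1447]
tool_rot: [1.801, 2.572, 0.003]
ft_force: [0.1, 0.1, 0.2]
grip_width: 0.901
grip_force: 0.0
```

```bash
python3 - <<'E'
from h import *
plan((422.2,-157.5,140),0)
E
```

```text
t 30.10 pos [652.8  14.7 144.7] psi 20.0 q7 0.48
shift [-0.276 -0.919  0.013] turn [ 0.002 -0.     0.333]
```

Emit:
{"op": "jog_arm", "data": {"moves": [-0.04, -0.14, 0, 0, 0, 0.05, 0.8, -0.09, -0.29, 0, 0, 0, 0.1, 0.8, -0.13, -0.43, 0, 0, 0, 0.15, 0.8, -0.18, -0.58, 0, 0, 0, 0.2, 0.7, -0.22, -0.73, 0, 0, 0, 0.25, 0.6, -0.26, -0.86, 0.01, 0, 0, 0.3, 0.5, -0.276, -0.919, 0.013, 0, 0, 0.333, 0.5, -0.276, -0.919, 0.013, 0, 0, 0.333, 0.5]}}

```text
time: 31.1
position: [0.421, -0.1573, 0.1391]
tool_rot: [-2.222, -2.221, -0.002]
ft_force: [-0.0, 0.6, -0.5]
grip_width: 0.752
grip_force: 0.0
```

```bash
python3 - <<'E'
from h import *
plan((422.2,-157.5,22.5),0)
i=[]
for n,c in(("top",(370,180)),("side",(310,190))):
    p=ctrl.get_image(n)["pixels"][:,:,::-1];x,y=c;i.append(cv2.resize(p[y-66:y+66,x-66:x+66],None,fx=3,fy=3,interpolation=cv2.INTER_CUBIC))
cv2.imwrite("pics/c8.png",np.hstack(i))
E
```

```text
t 31.10 pos [ 421.  -157.3  139.1] psi -0.0 q7 0.23
shift [-0.001  0.004  0.389] turn [ 0.001 -0.001 -0.   ]
```

View pics/c8.png

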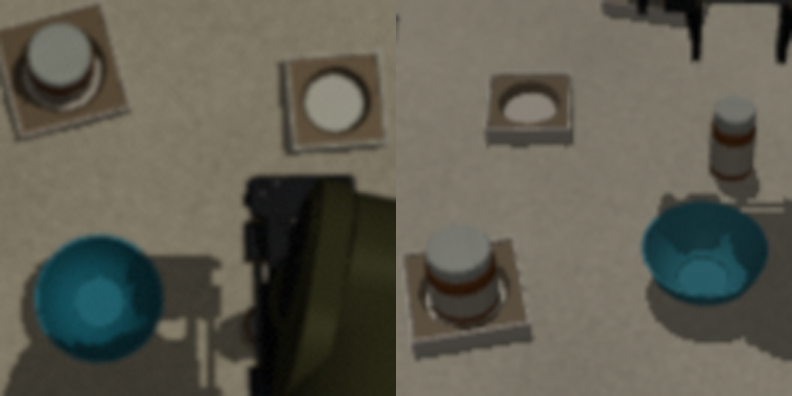

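The wide jar is upright in its nest (lid at about (60,52) left, (460,250) right), and the gripper is over the slim jar. Descending and gripping.

Emit:
{"op": "jog_arm", "data": {"moves": [0, 0, 0.06, 0, 0, 0, 0.5, 0, 0, 0.12, 0, 0, 0, 0.5, 0, 0, 0.18, 0, 0, 0, 0.5, 0, 0, 0.24, 0, 0, 0, 0.5, 0, 0, 0.3, 0, 0, 0, 0.5, 0, 0, 0.35, 0, 0, 0, 0.5, 0, 0, 0.39, 0, 0, 0, 0.5, 0, 0, 0.39, 0, 0, 0, 0.5]}}

```text
time: 32.2
position: [0.4207, -0.1573, 0.0213]
tool_rot: [-2.22, -2.221, 0.003]
ft_force: [0.4, -0.2, -0.4]
grip_width: 0.746
grip_force: 0.0
```

Emit:
{"op": "jog_arm", "data": {"moves": [0, 0, 0, 0, 0, 0, 0.3, 0, 0, 0, 0, 0, 0, 0.2, 0, 0, 0, 0, 0, 0, 0.1, 0, 0, 0, 0, 0, 0, 0, 0, 0, 0, 0, 0, 0, -0.1, 0, 0, 0, 0, 0, 0, -0.3, 0, 0, 0, 0, 0, 0, -0.6, 0, 0, 0, 0, 0, 0, -0.6]}}

```text
time: 33.2
position: [0.4213, -0.1573, 0.0223]
tool_rot: [-2.221, -2.222, -0.0]
ft_force: [-1.3, 1.3, 4.5]
grip_width: 0.474
grip_force: 25.0
```

Emit:
{"op": "jog_arm", "data": {"moves": [0, 0, -0.03, 0, 0, 0, -0.6, 0, 0, -0.08, 0, 0, 0, -0.6, 0, 0, -0.14, 0, 0, 0, -0.6, 0, 0, -0.2, 0, 0, 0, -0.6, 0, 0, -0.26, 0, 0, 0, -0.6, 0, 0, -0.32, 0, 0, 0, -0.6, 0, 0, -0.37, 0, 0, 0, -0.6, 0, 0, -0.37, 0, 0, 0, -0.6]}}

```text
time: 34.2
position: [0.4222, -0.1576, 0.1345]
tool_rot: [2.22, 2.221, 0.004]
ft_force: [-0.1, -0.2, -2.6]
grip_width: 0.474
grip_force: 25.0
```

```bash
python3 - <<'E'
from h import *
plan((619.4,-225.8,132),0)
E
```

```text
t 34.20 pos [ 422.2 -157.6  134.5] psi 0.0 q7 0.23
shift [-0.228  0.657  0.01 ] turn [ 0.003 -0.     0.   ]
```

Emit:
{"op": "jog_arm", "data": {"moves": [-0.02, 0.05, 0, 0, 0, 0, -0.6, -0.05, 0.15, 0, 0, 0, 0, -0.6, -0.09, 0.26, 0, 0, 0, 0, -0.6, -0.13, 0.37, 0, 0, 0, 0, -0.6, -0.17, 0.48, 0, 0, 0, 0, -0.6, -0.2, 0.58, 0, 0, 0, 0, -0.6, -0.228, 0.657, 0, 0, 0, 0, -0.6, -0.228, 0.657, 0, 0, 0, 0, -0.6]}}

```text
time: 35.2
position: [0.6187, -0.226, 0.1315]
tool_rot: [-2.22, -2.221, 0.004]
ft_force: [-0.6, -0.6, -0.4]
grip_width: 0.475
grip_force: 25.0
```

Emit:
{"op": "jog_arm", "data": {"moves": [0, 0, 0.05, 0, 0, 0, -0.6, 0, 0, 0.1, 0, 0, 0, -0.6, 0, 0, 0.15, 0, 0, 0, -0.6, 0, 0, 0.2, 0, 0, 0, -0.6, 0, 0, 0.2, 0, 0, 0, -0.6, 0, 0, 0.2, 0, 0, 0, -0.6, 0, 0, 0.2, 0, 0, 0, -0.6, 0, 0, 0.2, 0, 0, 0, -0.6]}}

```text
time: 36.2
position: [0.6187, -0.2259, 0.0737]
tool_rot: [2.221, 2.221, 0.001]
ft_force: [-0.3, -0.1, -0.7]
grip_width: 0.474
grip_force: 25.0
```

```bash
python3 - <<'E'
from h import *
plan((619.4,-225.8,25.3),0)
i=[]
for n,c in(("top",(414,148)),("side",(289,150))):
    p=ctrl.get_image(n)["pixels"][:,:,::-1];x,y=c;i.append(cv2.resize(p[y-40:y+40,x-40:x+40],None,fx=5,fy=5,interpolation=cv2.INTER_CUBIC))
cv2.imwrite("pics/c9.png",np.hstack(i))
E
```

```text
t 36.20 pos [ 618.7 -225.9   73.7] psi 0.0 q7 0.63
shift [0.    0.002 0.161] turn [0.001 0.    0.   ]
```

View pics/c9.png

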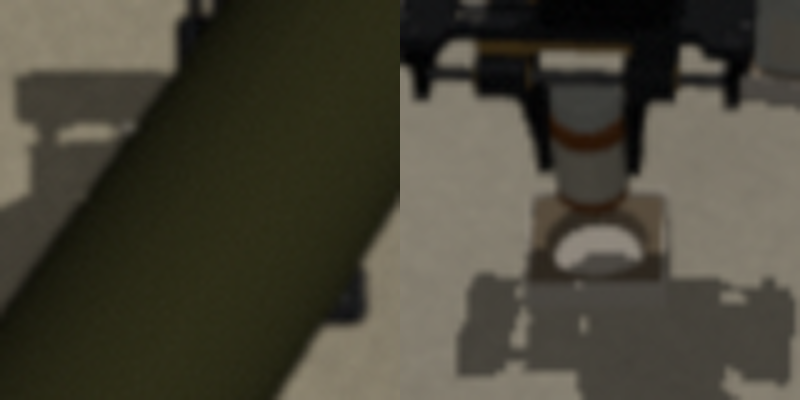

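The slim jar (axis about column 593) is in line with the opening (about 598) in the side crop. Lowering and releasing.

Emit:
{"op": "jog_arm", "data": {"moves": [0, 0, 0.03, 0, 0, 0, -0.6, 0, 0, 0.06, 0, 0, 0, -0.6, 0, 0, 0.09, 0, 0, 0, -0.6, 0, 0, 0.12, 0, 0, 0, -0.6, 0, 0, 0.14, 0, 0, 0, -0.6, 0, 0, 0.155, 0, 0, 0, -0.6, 0, 0, 0.161, 0, 0, 0, -0.6, 0, 0, 0.161, 0, 0, 0, -0.6]}}

```text
time: 37.3
position: [0.6185, -0.2259, 0.0254]
tool_rot: [2.221, 2.221, 0.001]
ft_force: [-1.1, -0.2, 1.4]
grip_width: 0.475
grip_force: 25.0
```

Emit:
{"op": "jog_arm", "data": {"moves": [0, 0, 0, 0, 0, 0, -0.6, 0, 0, 0, 0, 0, 0, 0, 0, 0, 0, 0, 0, 0, 0.1, 0, 0, 0, 0, 0, 0, 0.2, 0, 0, 0, 0, 0, 0, 0.4, 0, 0, 0, 0, 0, 0, 0.4, 0, 0, 0, 0, 0, 0, 0.4, 0, 0, 0, 0, 0, 0, 0.4]}}

```text
time: 38.3
position: [0.6183, -0.2257, 0.0248]
tool_rot: [-2.221, -2.222, -0.0]
ft_force: [0.3, -0.2, 0.6]
grip_width: 0.698
grip_force: 0.0
```

Emit:
{"op": "jog_arm", "data": {"moves": [0, 0, -0.03, 0, 0, 0, 0.4, 0, 0, -0.08, 0, 0, 0, 0.4, 0, 0, -0.14, 0, 0, 0, 0.4, 0, 0, -0.21, 0, 0, 0, 0.4, 0, 0, -0.28, 0, 0, 0, 0.4, 0, 0, -0.35, 0, 0, 0, 0.4, 0, 0, -0.4, 0, 0, 0, 0.4, 0, 0, -0.4, 0, 0, 0, 0.4]}}

```text
time: 39.3
position: [0.6191, -0.2261, 0.1464]
tool_rot: [2.22, 2.22, 0.002]
ft_force: [-0.2, 0.2, 0.1]
grip_width: 0.705
grip_force: 0.0
```

```bash
python3 - <<'E'
from h import *
plan((440,-120,240),0)
E
```

```text
t 39.30 pos [ 619.1 -226.1  146.4] psi 0.0 q7 0.59
shift [ 0.354 -0.596 -0.314] turn [0.002 0.    0.   ]
```

Emit:
{"op": "jog_arm", "data": {"moves": [0, 0, -0.1, 0, 0, 0, 0.4, 0.05, -0.1, -0.2, 0, 0, 0, 0.4, 0.1, -0.2, -0.3, 0, 0, 0, 0.4, 0.15, -0.3, -0.3, 0, 0, 0, 0.4, 0.2, -0.4, -0.3, 0, 0, 0, 0.4, 0.28, -0.5, -0.3, 0, 0, 0, 0.4, 0.35, -0.6, -0.3, 0, 0, 0, 0.4, 0.35, -0.6, -0.3, 0, 0, 0, 0.4]}}

```text
time: 40.3
position: [0.4367, -0.1189, 0.2343]
tool_rot: [-2.215, -2.224, -0.004]
ft_force: [-0.5, -1.0, -0.0]
grip_width: 0.701
grip_force: 0.0
```

```bash
python3 - <<'E'
from h import *
T=ctrl.get_image("top");S=ctrl.get_image("side")
N={"hex":((635.5,204.5),(639.5,205.6)),"wide":((650.5,13.9),(655,14.2)),"slim":((617.2,-225.4),(621.9,-226.5)),"tin":((494.7,-414.1),(498.3,-416.5))}
for n,t,s,z in(("hex",(250,143),(263,273),81),("wide",(324,136),(266,212),69),("slim",(417,145),(290,146),79),("tin",(495,191),(334,104),79)):
  for im,p,q in((T,t,0),(S,s,1)):
    try:
      ce,r,a,w=lid(im,p,z/1000);print(n,q,"lid-nest mm",np.round(ce-N[n][q],1),"eqd %.0f"%(2*(a/np.pi)**.5))
    except Exception as e:print(n,q,e)
i=[]
for im,c in((T,(370,170)),(S,(320,180))):
    p=im["pixels"][:,:,::-1];x,y=c;i.append(cv2.resize(p[y-130:y+130,x-150:x+150] if q==9 else p[max(0,y-130):y+130,x-150:x+150],(400,347),interpolation=cv2.INTER_CUBIC))
cv2.imwrite("pics/c10.png",np.hstack(i))
E
```

```text
hex 0 lid-nest mm [ 0.1 -0.8] eqd 43
hex 1 lid-nest mm [-0.3  0.1] eqd 44
wide 0 lid-nest mm [0.4 0.1] eqd 50
wide 1 lid-nest mm [-0.4  2. ] eqd 51
slim 0 lid-nest mm [ 0.  -0.9] eqd 33
slim 1 lid-nest mm [-1.8 10.1] eqd 42
tin 0 lid-nest mm [ 0.4 -0.2] eqd 57
tin 1 lid-nest mm [-5.1  1.8] eqd 199
```

View pics/c10.png

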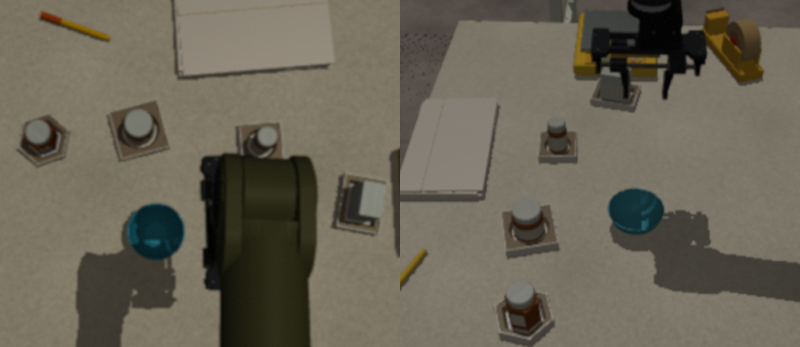

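All four products stand upright in their nests. In the top view every lid is within about 1 mm of its nest's centre; two side readings are off only because the mask took in more than the lid. The bowl is where it was.

```bash
python3 -c "
from bench import ctrl
print(ctrl.close_job())"
```

```text
the job is handed in; nothing more can be done
None
```

I handed the job in at about 40 s with all four products standing upright and released in their matching nests, each within about 1 mm of centre in the top view; the arm never went near the bowl or tape, and the judge's result was not shown.

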